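Wind the kitchen timer and set it to the clip

TASK

Set the wind-up kitchen timer using only a fingertip: push its pointer arm clockwise all the way round to the end stop, then push it back anticlockwise until it points at the little clip on the rim of the dial. Do not pinch the arm, lift or shove the timer, or slide the clip; leave everything else where it stands and finish with the hand clear.

Things in the scene. Friction and masses are not known exactly. Their poses are not given: they have to be found in the camera images.
- timer: wind-up kitchen timer, a flat round white plastic drum 184 mm across lying on rubber feet on the boards, dial face up, 0.75 to 1.25 kg, loose (a shove of some 6 N or more may slide it). Origin: centre of its underside; z up along the dial's axis. The dial face is 40 mm above the boards. The arm sweeps 252 degrees, symmetric about the timer's own +x; the unused gap faces its own -x
- pointer (a joint): angle of the timer's pointer arm, 0 to 4.4 rad, growing clockwise seen from above; 4.4 is the clockwise end stop (fully wound), 0 the other stop. The arm points at angle 2.2 - value from the timer's own +x (anticlockwise positive). It turns stiffly (about 1 N at the tip), stays where it is left and has no spring
- pointer_push (a point): point in the middle of the pointer arm, 55 mm from the dial's axis, 60 mm above the boards; x along the arm to its tip, z up. The black arm is an upright bar 12 mm thick (6 mm at its last 10 mm), reaching 76 mm from the axis; its side faces run from 48 to 72 mm above the boards and from 12 to 66 mm from the axis, its top edge is at 74 mm. Two thin steel posts 26 mm from the axis mark the end stops
- pointer_tip (a point): tip of the pointer arm, 76 mm from the dial's axis, 60 mm above the boards; axes as pointer_push
- clip (a joint): position of the clip on the rim, same zero and sense as the pointer's: equal values mean that the arm points at the middle of the clip. The clip can be slid, but should not be
- clip_mark (a point): middle of the top of the small black plastic clip on the dial's rim, 18 mm wide along the rim, standing 12 mm above the dial (top 52 mm above the boards), reaching from 80 to 100 mm from the axis; point 86 mm from the axis, x radially outward, z up
- face_ccw: the arm's side face on its anticlockwise side (seen from above), the one to push for winding clockwise; origin on the dial's axis at 40 mm height, x along the arm
- face_cw: the arm's side face on its clockwise side, the one to push for turning back anticlockwise; origin on the dial's axis at 40 mm height, x along the arm
- jar: glass jar with a screw-top lid, 72 mm across, 90 mm tall, standing beside the timer; origin: centre of its underside. Leave it alone
- tin: tea tin, 62 mm across, 75 mm tall, standing beside the timer; origin: centre of its underside. Leave it alone
- eggcup: white egg cup, 48 mm across, 55 mm tall, standing beyond the timer; origin: centre of its underside. Leave it alone
- mug: blue mug, 80 mm across, 90 mm tall, to the right; origin: centre of its underside. Leave it alone
- spatula: wooden spatula, 280 mm long, lying on the right; origin: middle of its length, on the boards. Leave it alone
- bowl: small white bowl, 110 mm across, 45 mm tall, far left; origin: centre of its underside. Leave it alone
There are look-alikes about, which are no part of the job. What is meant by the timer is not red, and is the smaller of those in its own colour.

How it is judged:
On the way:
1. the pointer arm has been pushed clockwise to its end stop (within 0.12 rad) (value of joint pointer above 4.28 rad), for 0.05 s.
At the end, for the whole second after the job is handed in: the pointer arm rests, its tip pointing within the clip's 18 mm width (9 mm to either side of its middle), and the timer lies flat and still (y of pointer_tip in the frame of clip_mark between -0.009 and 0.009 m and x of pointer_tip in the frame of clip_mark above -0.03 m and velocity of joint pointer between -0.05 and 0.05 rad/s and angle between timer's own z axis and vertical below 0.05 rad and linear speed of timer below 0.01 m/s); the robot touches nothing.
It fails at once if the arm is pinched (fingers press on both of its side faces at once) (contact force between the fingers and face_ccw above 0.5 N and contact force between the fingers and face_cw above 0.5 N).
It fails at once if the timer is lifted or tipped (8 mm, 0.1 rad) (height (world z) of timer above 0.008 m or angle between timer's own z axis and vertical above 0.1 rad).
It fails at once if the timer is shoved more than 20 mm (distance of timer from where it was at the start of the episode above 0.02 m).
It fails at once if the clip is moved more than 20 mm from its place (distance of clip_mark from where it was at the start of the episode above 0.02 m).
It fails at once if one of the other things is moved by more than 25 mm (distance of any of jar, tin, eggcup, mug, spatula, bowl from where it was at the start of the episode above 0.025 m).
It also fails if it takes over 58 s, if anything falls off the work surface, if the arm or the gripper's body presses on something with over 40 N, if the wrist force passes 120 N, or if a joint passes its speed limit or range.

ROBOT

A 6-joint arm with a two-finger parallel gripper is mounted at the origin on the work surface. World frame = base frame: x ahead of the robot, y to its left, z up, the work surface at z = 0. Lengths are in m, angles in rad, forces in N, time in s.
With the tool pointing down it reaches from about 0.375 to 0.975 m from the base axis. Payload 3.8 kg.
Tool frame: the origin (TCP) lies at the very end of the fingers, on their centre line; the grasp point (between the pads) lies 19 mm behind it; z points along the fingers, y is the line along which they close (so a half turn about z gives the same grasp; the last joint's range is limited). The gripper opens to 85 mm and grips with 20 to 120 N. Pads are 22 mm wide; open, the fingers measure 114 mm over their backs; the gripper's body (76 mm by 85 mm) begins 54 mm behind the grasp point. The pads swing forward as they close: fully open they stand 13 mm farther back than shut.
Start: joints at [1.168, 0.264, 1.604, -0, 1.274, -0.037], TCP at [0.241, 0.63, 0.231] pointing down, gripper open.
Joint ranges: [-2.63, 2.63], [-0.94, 2.18], [0.31, 2.57], [-1.31, 4.45], [0, 2.66], [-2.55, 2.55]. Speed limits (rad/s): [2.57, 2.57, 3.14, 3.14, 3.14, 3.14].

INTERFACE

Orientations are given as a rotation vector (axis times angle).
In Python, from workcell import read_state, read_camera, calibration, finish_job gives the robot as it stands.
- The arm moves only by the tool step_arm, never from a script. Its argument "commands" is a list of rows, each an object of numbers: "fingers": the gripper's target within -1 to 1 (shut at 1, half-way at 0, fully open at -1); "dx", "dy", "dz": the shift along the tool's x, y, z in m; "roll": the turn about the tool's z in degrees. In form: [{"fingers": .., "dx": .., "dy": .., "dz": .., "roll": ..}, ...]. A call has 1 to 8 rows; each row is the pose to reach, as a shift and turn from the pose commanded when the call began, along the tool's axes at that moment; what a row does not reach only later rows make up. A row lasts 1/8 s, in which the tool goes at most 62.5 mm and 10.7 degrees, less where a joint would pass 70% of its speed; a pose out of reach is approached as far as the arm can. A call with a gripper value outside its range is refused whole. The fingers move at their own pace and stop on an object; "squeeze" is the grip in N (left out, the last holds). Time passes only in rows, so rows that repeat a pose let the fingers close. It gives the time, the measured TCP pose, the force, the opening and the grip force at its end, in the units of the state.
- read_state(): the state, without advancing time (a new reading comes with each control period).
- read_camera(name): name is "side" or "top" or "wrist"; returns (picture, depth): 480x640x3 uint8, blue, green, red; 480x640 float32, m along the optical axis (not along the pixel's ray), 0 where there is no reading.
- calibration(name): a dict with "intrinsics" (3x3 intrinsics, pixels), "world_to_cam" (4x4, takes a point from world to camera coordinates). Camera axes: x right, y up, looking along -z (the intrinsics and any distortion apply to the point x, -y, -z); pixel columns grow to the right and rows downward; lengths in m; the calibration is good to about 2 mm. A picture is of the moment at which its call begins: read the wrist's pose just before it. calibration takes no time and is no camera call; for the wrist camera it gives the pose at the moment of the call.
- finish_job(): hands the job in; it is judged then, once.
The state is a dict: "time": time; "q": joint angles; "joint_vel": joint speeds; "joint_torque": joint torques, N m; "tool_pos": TCP position; "tcp_rot": TCP orientation; "wrist_force": force on the tool from outside, world axes, zero at the start; "torque": the same for the moment, N m; "width": opening from 0.0 (shut) to 1.0 (fully open); "grip_force": force on a finger pad.
Only numpy, scipy, OpenCV 4.12 (cv2) and the standard library are available. Lean on these libraries where they do the work, as an engineer would, in place of code of your own. Each camera call takes 0.05 s, during which the arm holds its last target. There are 200 camera calls.

## Working session

There is one attempt and no reset: what is moved stays moved. The work goes in short steps, Python scripts to look and compute and a tool call to move; the robot and the scene stay as the last step left them, time stands still between calls to the robot, and variables do not carry over. Pictures are saved under pics/ and viewed, at most 10 in all, crops included, and the job is handed in when it is done.

Besides the shell and the picture viewer there is one more tool, called after "Call:" by a JSON object that holds its "name" and its "arguments". step_arm: Moves the arm, as the interface text tells. Its arguments: {"type":"object","properties":{"commands":{"type":"array","items":{"type":"object","properties":{"fingers":{"type":"number"},"dx":{"type":"number"},"dy":{"type":"number"},"dz":{"type":"number"},"roll":{"type":"number"}}}},"squeeze":{"type":"number"}},"required":["commands"]}

```bash
ls; mkdir -p pics
python3 - <<'E'
from workcell import *
import cv2,numpy as np
np.set_printoptions(precision=4,suppress=True)
s=read_state();print(s['time'],s['tool_pos'],s['tcp_rot'],s['width'])
for n in ['top','side']:
    p,d=read_camera(n);cv2.imwrite(f'pics/{n}0.png',p);np.save(f'pics/{n}0d.npy',d)
    c=calibration(n);print(n,c)
E
```

```text
pics
0.0 [0.2411 0.6297 0.23  ] [-0.5713 -3.0887  0.0034] 0.9999233136214624
top {'intrinsics': array([[463.8705,   0.    , 316.7755],
       [  0.    , 463.8705, 237.5021],
       [  0.    ,   0.    ,   1.    ]]), 'world_to_cam': array([[ 0.0173, -0.9997,  0.0174, -0.0552],
       [ 0.9956,  0.0188,  0.0916, -0.4748],
       [-0.0919,  0.0157,  0.9956, -1.1868],
       [ 0.    ,  0.    ,  0.    ,  1.    ]])}
side {'intrinsics': array([[460.3014,   0.    , 318.9763],
       [  0.    , 460.3014, 235.7997],
       [  0.    ,   0.    ,   1.    ]]), 'world_to_cam': array([[ 0.7862, -0.6177, -0.0184, -0.4061],
       [ 0.4891,  0.6037,  0.6296, -0.2696],
       [-0.3778, -0.5039,  0.7767, -0.8711],
       [ 0.    ,  0.    ,  0.    ,  1.    ]])}
```

View pics/top0.png

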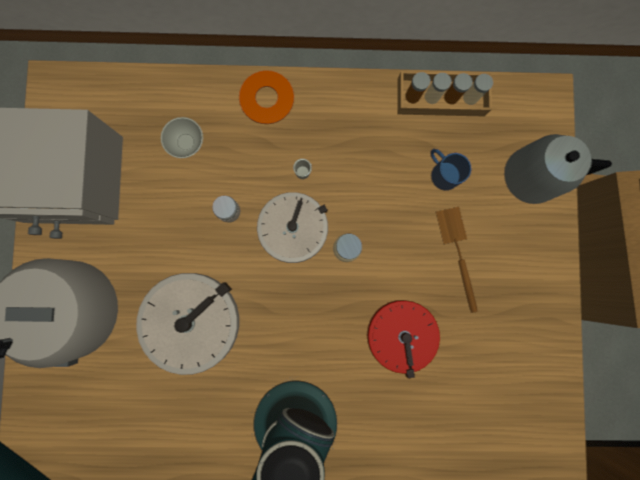

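View pics/side0.png

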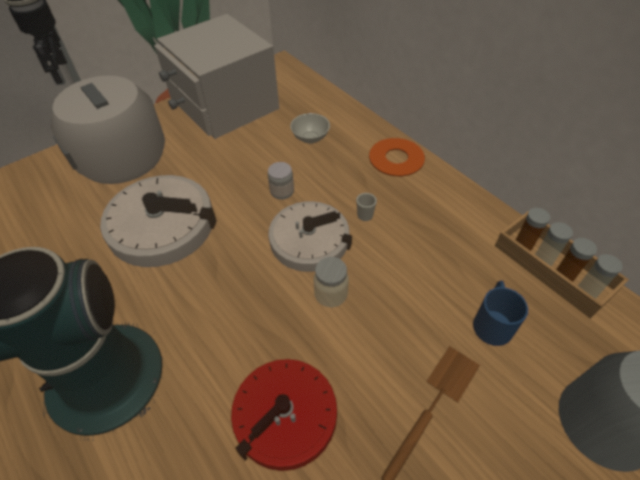

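The candidates in the top view are the small white dial (292,227), the large white dial (187,323) and the red dial (404,337). The small white one fits: it isn't red, and it's the smaller of the two white ones. I'll confirm that in a crop and measure it.

```bash
cat > h.py <<'E'
import cv2,numpy as np
from workcell import *
np.set_printoptions(precision=4,suppress=True)
def ray(c,uv,z):
    K,T=c['intrinsics'],c['world_to_cam'];R,t=T[:3,:3],T[:3,3]
    uv=np.atleast_2d(np.float64(uv));d=np.c_[(uv[:,0]-K[0,2])/K[0,0],-(uv[:,1]-K[1,2])/K[1,1],-np.ones(len(uv))]@R
    o=-R.T@t;return o+d*((z-o[2])/d[:,2])[:,None]
def proj(c,P):
    K,T=c['intrinsics'],c['world_to_cam'];q=np.atleast_2d(P)@T[:3,:3].T+T[:3,3]
    return np.c_[K[0,0]*q[:,0]/-q[:,2]+K[0,2],K[1,1]*-q[:,1]/-q[:,2]+K[1,2]]
E
python3 - <<'E'
from h import *
c=calibration('top');p=cv2.imread('pics/top0.png')
x0,y0=190,150
cr=p[y0:y0+130,x0:x0+185];cv2.imwrite('pics/crop.png',cv2.resize(cr,None,fx=4.3,fy=4.3,interpolation=cv2.INTER_CUBIC))
hsv=cv2.cvtColor(p,cv2.COLOR_BGR2HSV)
m=((hsv[...,1]<60)&(hsv[...,2]>120)).astype(np.uint8)
n,l,st,ce=cv2.connectedComponentsWithStats(m)
for i in range(1,n):
    if st[i,4]>100: print(st[i],ce[i])
i=l[240,280];cn=max(cv2.findContours((l==i).astype(np.uint8),0,2)[0],key=cv2.contourArea)
P=ray(c,cv2.convexHull(cn)[:,0],.04)[:,:2]
(ctr,r)=cv2.minEnclosingCircle(P.astype(np.float32));print('dial',ctr,r)
ctr=np.array(ctr)
dk=((p.max(2)<75)&(np.hypot(*(np.indices(p.shape[:2])[::-1]-np.array([292,227])[:,None,None]))<42)).astype(np.uint8)
n,l,st,ce=cv2.connectedComponentsWithStats(dk)
for i in range(1,n):
    if st[i,4]>5: 
        v,u=np.where(l==i)
        for z in (.04,.052,.074):
            Q=ray(c,np.c_[u,v],z)[:,:2]-ctr; rr=np.hypot(*Q.T);a=np.arctan2(Q[:,1],Q[:,0])
            print(st[i],z,'r',rr.min(),rr.max(),'mean',Q.mean(0)+ctr,'ang far',np.degrees(np.median(a[rr>.7*rr.max()])))
E
```

```text
[414  73  16  15 157] [421.3439  80.7389]
[435  73  15  15 152] [442.2303  81.0526]
[456  75  15  14 128] [463.1484  82.4609]
[477  77  14  12 103] [484.3495  83.7864]
[   0  108   87  100 8258] [ 41.6112 156.9445]
[171 129  23  23 411] [181.6277 140.2847]
[546 142  33  39 771] [560.9455 163.2218]
[ 257  193   71   69 3547] [291.5929 227.9433]
[213 196  23  22 398] [223.5553 206.4095]
[  0 208  82   7 477] [ 40.4025 211.0881]
[337 234  25  25 484] [349.1136 245.9132]
[   0  269   78   91 5037] [ 37.5092 312.8517]
[ 137  274  100  100 7124] [185.4878 324.3808]
[261 442  62  38 236] [296.0254 452.7669]
dial (0.5001946687698364, 0.017712557688355446) 0.09065458923578262
[288 199  14  32 166] 0.04 r 0.00025334289238586604 0.07619657976031355 mean [0.525  0.0117] ang far -15.92270296663776
[288 199  14  32 166] 0.052 r 0.001021561805361373 0.0742433622892039 mean [0.5233 0.0113] ang far -16.668598418034236
[288 199  14  32 166] 0.074 r 0.0014024773570690257 0.07068820214527262 mean [0.5204 0.0106] ang far -18.27475192837072
[318 205   9   8  45] 0.04 r 0.08297145396586375 0.09947755854353268 mean [ 0.5488 -0.0595] ang far -57.763480693303826
[318 205   9   8  45] 0.052 r 0.08167243731369861 0.0981303748182325 mean [ 0.5469 -0.0592] ang far -58.66894458920901
[318 205   9   8  45] 0.074 r 0.07935309134269178 0.09571469469078422 mean [ 0.5435 -0.0586] ang far -60.3955801846617
```

View pics/crop.png

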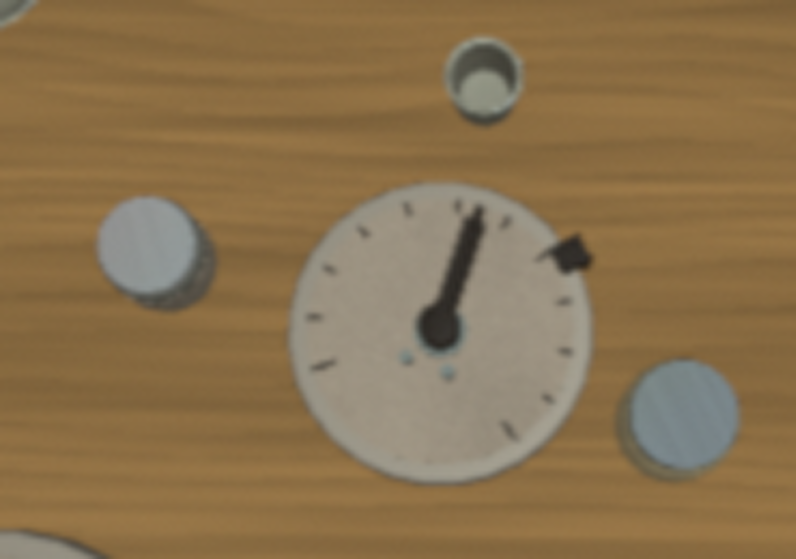

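The crop shows the small white timer at about (441,333), with no red on it. Its arm points to (478,212), its clip is at (572,255), and the long end ticks are at (320,366) and (510,430). The jar is on the right at (685,415), the tin is at (150,250) and the egg cup is at (484,78). Next I'll check tall obstacles along the path.

```bash
cat > cl.py <<'E'
from h import *
for n in ('top','side'):
    c=calibration(n);d=np.load(f'pics/{n}0d.npy');K,T=c['intrinsics'],c['world_to_cam']
    v,u=np.where(d>0);z=d[v,u]
    C=np.c_[(u-K[0,2])/K[0,0]*z,-(v-K[1,2])/K[1,1]*z,-z];W=(C-T[:3,3])@T[:3,:3]
    a=np.array([.241,.63]);b=np.array([.5,.018]);D=(b-a)/np.linalg.norm(b-a)
    r=W[:,:2]-a;s=r@D;w=abs(r@np.array([-D[1],D[0]]))
    print(n,[(round(k,2),round(W[(abs(s-k)<.04)&(w<.1),2].max(initial=-1),3)) for k in np.arange(0,.7,.08)])
    for nm,ctr in (('timer',(.5,.018)),):
        q=np.hypot(*(W[:,:2]-ctr).T)
        for lo,hi in((0,.02),(.05,.08),(.1,.14),(.14,.19)): print(lo,hi,np.percentile(W[(q>lo)&(q<hi),2],[50,99.5]))
c=calibration('top');print('big',ray(c,[[187,323]],.05))
for nm,uv,z in(('jar',(348.5,246),.09),('tin',(225,208),.075),('egg',(303,168),.055)):print(nm,ray(c,uv,z))
E
python3 cl.py
```

```text
top [(np.float64(0.0), np.float64(0.274)), (np.float64(0.08), np.float64(0.313)), (np.float64(0.16), np.float64(0.191)), (np.float64(0.24), np.float64(0.061)), (np.float64(0.32), np.float64(0.086)), (np.float64(0.4), np.float64(0.106)), (np.float64(0.48), np.float64(0.078)), (np.float64(0.56), np.float64(0.079)), (np.float64(0.64), np.float64(0.079))]
0 0.02 [0.0595 0.0769]
0.05 0.08 [0.0394 0.0734]
0.1 0.14 [-0.0007  0.0913]
0.14 0.19 [-0.0003  0.0919]
side [(np.float64(0.0), np.float64(0.431)), (np.float64(0.08), np.float64(0.351)), (np.float64(0.16), np.float64(0.192)), (np.float64(0.24), np.float64(0.061)), (np.float64(0.32), np.float64(0.086)), (np.float64(0.4), np.float64(0.107)), (np.float64(0.48), np.float64(0.08)), (np.float64(0.56), np.float64(0.08)), (np.float64(0.64), np.float64(0.078))]
0 0.02 [0.0598 0.0775]
0.05 0.08 [0.0415 0.0761]
0.1 0.14 [0.0015 0.0925]
0.14 0.19 [0.002  0.0926]
big [[0.2531 0.2736 0.05  ]]
jar [[ 0.45   -0.1239  0.09  ]]
tin [[0.5405 0.1848 0.075 ]]
egg [[ 0.6514 -0.0076  0.055 ]]
```

Call:
{"name": "step_arm", "arguments": {"commands": [{"dx":0,"dy":0,"dz":-0.06,"fingers":1},{"dx":-0.04,"dy":-0.035,"dz":-0.06,"fingers":1},{"dx":-0.08,"dy":-0.07,"dz":-0.06,"fingers":1},{"dx":-0.12,"dy":-0.105,"dz":-0.06,"fingers":1},{"dx":-0.165,"dy":-0.145,"dz":-0.06,"fingers":1},{"dx":-0.21,"dy":-0.185,"dz":-0.06,"fingers":1},{"dx":-0.255,"dy":-0.22,"dz":-0.06,"fingers":1},{"dx":-0.3,"dy":-0.26,"dz":-0.06,"fingers":1}], "squeeze": 20}}

```text
invalid input
```

Call:
{"name": "step_arm", "arguments": {"commands": [{"fingers":1,"dx":0,"dy":0,"dz":-0.06,"roll":0},{"fingers":1,"dx":-0.04,"dy":-0.035,"dz":-0.06,"roll":0},{"fingers":1,"dx":-0.08,"dy":-0.07,"dz":-0.06,"roll":0},{"fingers":1,"dx":-0.12,"dy":-0.105,"dz":-0.06,"roll":0},{"fingers":1,"dx":-0.165,"dy":-0.145,"dz":-0.06,"roll":0},{"fingers":1,"dx":-0.21,"dy":-0.185,"dz":-0.06,"roll":0},{"fingers":1,"dx":-0.255,"dy":-0.22,"dz":-0.06,"roll":0},{"fingers":1,"dx":-0.3,"dy":-0.26,"dz":-0.06,"roll":0}], "squeeze": 20}}

```text
time: 1.1
tool_pos: [0.429, 0.2785, 0.2909]
tcp_rot: [-0.571, -3.089, 0.0]
wrist_force: [1.4, 1.0, 0.4]
width: -0.0
grip_force: 0.0
```

Call:
{"name": "step_arm", "arguments": {"commands": [{"fingers":1,"dx":-0.04,"dy":-0.035,"dz":0,"roll":0},{"fingers":1,"dx":-0.08,"dy":-0.07,"dz":0,"roll":-3.5},{"fingers":1,"dx":-0.12,"dy":-0.105,"dz":0,"roll":-3.5},{"fingers":1,"dx":-0.16,"dy":-0.14,"dz":0.02,"roll":-3.5},{"fingers":1,"dx":-0.19,"dy":-0.165,"dz":0.05,"roll":-3.5},{"fingers":1,"dx":-0.21,"dy":-0.183,"dz":0.08,"roll":-3.5},{"fingers":1,"dx":-0.21,"dy":-0.183,"dz":0.09,"roll":-3.5},{"fingers":1,"dx":-0.21,"dy":-0.183,"dz":0.09,"roll":-3.5}]}}

```text
time: 2.1
tool_pos: [0.5582, 0.0346, 0.2002]
tcp_rot: [-0.477, -3.102, -0.0]
wrist_force: [-0.1, 0.6, 0.4]
width: -0.002
grip_force: 0.0
```

Run:
```python
from h import *
s=read_state();print(s['time'],s['tool_pos'],s['tcp_rot'],s['q'],s['wrist_force'])
c=calibration('wrist');p,d=read_camera('wrist');cv2.imwrite('pics/w1.png',p)
print(c['world_to_cam'],c['intrinsics'][0]);np.savez('pics/w1.npz',T=c['world_to_cam'],K=c['intrinsics'],d=d)
```

```text
2.1 [0.5582 0.0346 0.2002] [-0.4768 -3.1023 -0.    ] [ 0.0171  0.0699  1.8874  0.0005  1.1872 -1.2489] [-0.1152  0.6234  0.3545]
[[ 0.3008  0.9537 -0.0006 -0.2019]
 [-0.9219  0.2906 -0.2562  0.5286]
 [-0.2441  0.0776  0.9666 -0.2162]
 [ 0.      0.      0.      1.    ]] [368.6102   0.     321.4445]
```

View pics/w1.png

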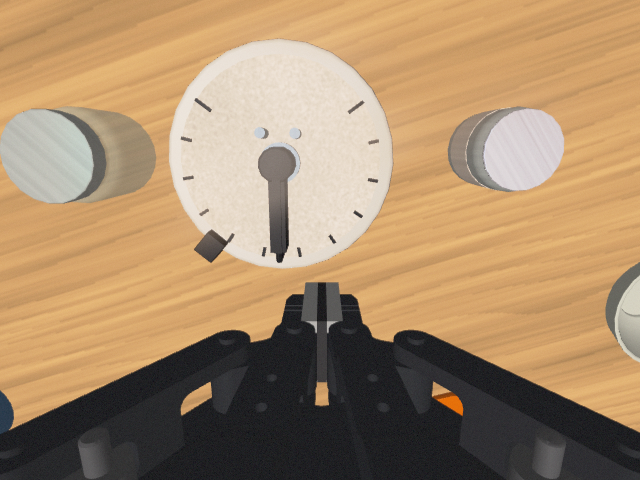

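The wrist view shows the small white timer: dial centre about (281,153), hub (276,163), arm tip (279,258), clip (210,246), end-stop posts (260,133) and (295,133). The shut fingertips are at (322,300).

```bash
cat > m.py <<'E'
from h import *
import sys
def measure(p,c,ctr0=(.5,.018),hand=True):
    hsv=cv2.cvtColor(p,cv2.COLOR_BGR2HSV);g=np.indices(p.shape[:2])[::-1].reshape(2,-1).T
    W=ray(c,g,.04)[:,:2].reshape(480,640,2);rad=np.hypot(*(W-np.array(ctr0)).transpose(2,0,1))
    m=((hsv[...,1]<45)&(hsv[...,2]>120)&(rad<.105)).astype(np.uint8)
    cn=max(cv2.findContours(m,0,1)[0],key=cv2.contourArea)
    P=ray(c,cv2.convexHull(cn)[:,0],.04)[:,:2]
    A=np.c_[2*P,np.ones(len(P))];x=np.linalg.lstsq(A,(P**2).sum(1),rcond=None)[0];ctr=x[:2]
    print('dial',ctr,np.sqrt(x[2]+ctr@ctr))
    dk=(p.max(2)<100)&(rad<.108)
    for z,lo,hi,nm in((.074,.03,.08,'arm'),(.052,.08,.1,'clip')):
        Q=ray(c,g,z)[:,:2].reshape(480,640,2)-ctr;r=np.hypot(Q[...,0],Q[...,1]);s=(dk&(r>lo)&(r<hi)).astype(np.uint8)
        n,l,st,ce=cv2.connectedComponentsWithStats(s)
        for i in range(1,n):
            if st[i,4]>=20:
                q=Q[l==i];print(nm,st[i,4],'r',r[l==i].min(),r[l==i].max(),'ang of mean',np.degrees(np.arctan2(*q.mean(0)[::-1])),'px',ce[i])
    return ctr
if __name__=='__main__':
    f=np.load('pics/w1.npz');c=dict(intrinsics=f['K'],world_to_cam=f['T']);p=cv2.imread('pics/w1.png')
    ctr=measure(p,c)
    for nm,uv,z in(('hub',(276,163),.074),('tip',(279.5,258),.060),('clip',(210,245),.052),('tickA',(203,105),.04),('tickB',(356,107),.04),('postA',(260,133),.05),('postB',(295,133),.05)):
        q=ray(c,uv,z)[0,:2]-ctr;print(nm,q+ctr,np.hypot(*q),np.degrees(np.arctan2(q[1],q[0])))
    print('TCP px',[proj(c,[.5582,.0346,.2002])])
    R=c['world_to_cam'];print('cam',-R[:3,:3].T@R[:3,3])
E
python3 m.py
```

```text
dial [0.4996 0.0196] 0.08993822347875796
arm 44 r 0.05778117032833078 0.06988195418709048 ang of mean -146.90114876339987 px [202.1818 104.5682]
arm 767 r 0.03000931336286764 0.07370622883275056 ang of mean -16.258300962803915 px [279.2803 234.2282]
arm 22 r 0.06685502433181155 0.07335443170468917 ang of mean 41.49362651279536 px [357.8182 213.9091]
arm 239 r 0.06202142323007028 0.07989059618197465 ang of mean -55.84714644882748 px [217.9623 241.8828]
arm 22 r 0.0654759482476898 0.07215480860438886 ang of mean 19.014045784168367 px [331.9091 238.8182]
arm 20 r 0.0632934409866361 0.06922374648455303 ang of mean -27.282355186994657 px [263.6 251.6]
arm 22 r 0.06410524809291561 0.07082045603616202 ang of mean -3.9959659330056376 px [298.9091 251.8182]
clip 423 r 0.08002779337780357 0.09998291711822281 ang of mean -57.8738147388081 px [210.3806 248.2388]
hub [0.4987 0.0202] 0.0010924297146199737 145.41154002897136
tip [ 0.5707 -0.0038] 0.07490648649937359 -18.213698359419215
clip [ 0.5451 -0.0564] 0.08854483062017056 -59.090885828376344
tickA [ 0.4402 -0.0238] 0.07350380236045605 -143.81496345040586
tickB [0.4775 0.0893] 0.07317424735597512 107.56908767252153
postA [0.474  0.0128] 0.026449390539215786 -165.16517479518228
postB [0.4821 0.0384] 0.025697690670623673 132.90412990411303
TCP px [array([[318.8851, 304.8429]])]
cam [0.4953 0.0557 0.3443]
```

Call:
{"name": "step_arm", "arguments": {"commands": [{"fingers":1,"dx":0,"dy":0,"dz":0.05,"roll":0},{"fingers":1,"dx":0,"dy":0,"dz":0.1,"roll":0},{"fingers":1,"dx":0,"dy":0,"dz":0.13,"roll":0},{"fingers":1,"dx":0,"dy":0,"dz":0.146,"roll":0},{"fingers":1,"dx":0,"dy":-0.004,"dz":0.146,"roll":0},{"fingers":1,"dx":0,"dy":-0.008,"dz":0.146,"roll":0},{"fingers":1,"dx":0,"dy":-0.01,"dz":0.146,"roll":0}]}}

```text
time: 3.02
tool_pos: [0.5577, 0.0244, 0.0571]
tcp_rot: [0.477, 3.102, 0.001]
wrist_force: [-0.1, 1.3, 0.3]
width: 0.0
grip_force: 0.0
```

Run:
```python
from h import *
s=read_state();print(s['time'],s['tool_pos'],s['tcp_rot'],s['wrist_force'])
p,d=read_camera('wrist');cv2.imwrite('pics/w2.png',p);p,d=read_camera('side');cv2.imwrite('pics/s2.png',cv2.resize(p[150:300,230:430],None,fx=4,fy=4))
```

```text
3.025 [0.5577 0.0244 0.0571] [0.4768 3.1019 0.0007] [-0.1288  1.306   0.267 ]
```

View pics/w2.png

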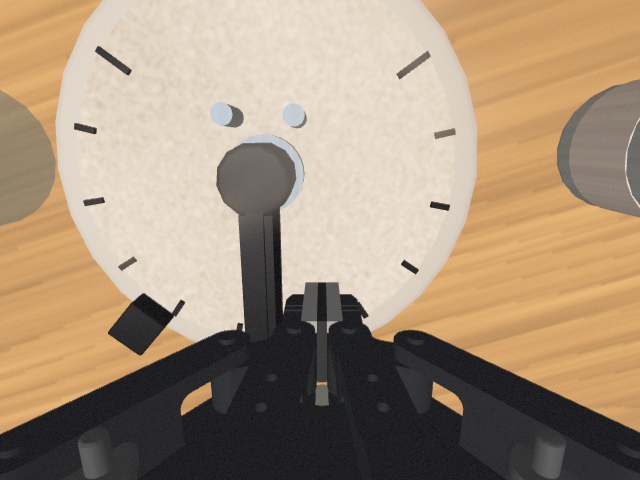

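Call:
{"name": "step_arm", "arguments": {"commands": [{"fingers":1,"dx":0.001,"dy":-0.003,"dz":0,"roll":0},{"fingers":1,"dx":0.001,"dy":-0.0065,"dz":0,"roll":0},{"fingers":1,"dx":0,"dy":-0.012,"dz":0,"roll":6},{"fingers":1,"dx":-0.001,"dy":-0.018,"dz":0,"roll":12},{"fingers":1,"dx":-0.001,"dy":-0.024,"dz":0,"roll":18},{"fingers":1,"dx":-0.001,"dy":-0.03,"dz":0,"roll":24}]}}

```text
time: 3.88
tool_pos: [0.5486, -0.0043, 0.0556]
tcp_rot: [1.117, 2.936, 0.001]
wrist_force: [0.3, 1.6, -0.1]
width: 0.001
grip_force: 0.6
```

```bash
cat > w.py <<'E'
from h import *
import sys
s=read_state();print(s['time'],s['tool_pos'],s['tcp_rot'],s['wrist_force'])
a=2*np.arctan2(s['tcp_rot'][1],s['tcp_rot'][0])+np.pi
o=np.array([np.cos(a),np.sin(a)]);t=np.array([-o[1],o[0]]);q=s['tool_pos'][:2]-np.array([.499,.0195])
print('phi tool',(np.degrees(a)+180)%360-180,'r',q@o,'e',q@t)
c=calibration('wrist');p,d=read_camera('wrist');cv2.imwrite(f'pics/{sys.argv[1]}.png',p)
g=np.indices(p.shape[:2])[::-1].reshape(2,-1).T
for z,lo,hi,nm in((.073,.022,.040,'arm top'),(.052,.080,.1,'clip')):
    Q=ray(c,g,z)[:,:2]-np.array([.499,.0195]);r=np.hypot(*Q.T);ang=np.degrees(np.arctan2(Q[:,1],Q[:,0]))
    k=(p.max(2).ravel()<100)&(r>lo)&(r<hi)&(g[:,1]<330)
    n,l,st,ce=cv2.connectedComponentsWithStats(k.reshape(480,640).astype(np.uint8));l=l.ravel()
    for i in range(1,n):
        if st[i,4]>60: m=Q[l==i].mean(0);print(nm,st[i,4],ce[i],'ang',np.degrees(np.arctan2(m[1],m[0])),'r',r[l==i].min(),r[l==i].max())
E
python3 w.py w3
```

```text
3.875 [ 0.5486 -0.0043  0.0556] [1.1171 2.9356 0.001 ] [ 0.254   1.6315 -0.1386]
phi tool -41.66819726017059 r 0.05286116857825648 e 0.01514105179427089
arm top 1708 [273.1604 269.2676] ang -45.494610995678556 r 0.022003169562149788 0.03995596625636905
arm top 115 [313.4609 285.5565] ang -22.825841637091287 r 0.03707942473797436 0.03998850640568191
```

The arm is turning with the fingertip, now at about -45°, so I'll continue the arc.

Call:
{"name": "step_arm", "arguments": {"commands": [{"fingers":1,"dx":-0.0014,"dy":-0.0057,"dz":0,"roll":6},{"fingers":1,"dx":-0.0022,"dy":-0.0115,"dz":0,"roll":12},{"fingers":1,"dx":-0.0023,"dy":-0.0173,"dz":0,"roll":18},{"fingers":1,"dx":-0.0019,"dy":-0.0232,"dz":0,"roll":24},{"fingers":1,"dx":-0.0008,"dy":-0.0289,"dz":0,"roll":30},{"fingers":1,"dx":0.0008,"dy":-0.0345,"dz":0,"roll":36},{"fingers":1,"dx":0.003,"dy":-0.0399,"dz":0,"roll":42},{"fingers":1,"dx":0.0058,"dy":-0.0451,"dz":0,"roll":48}]}}

```text
time: 4.92
tool_pos: [0.5143, -0.0342, 0.0554]
tcp_rot: [2.213, 2.229, 0.001]
wrist_force: [1.1, 0.1, 0.4]
width: 0.004
grip_force: 0.6
```

```bash
python3 w.py w4
```

```text
4.925 [ 0.5143 -0.0342  0.0554] [2.2128 2.2292 0.0013] [1.089  0.0862 0.3519]
phi tool -89.57719576307039 r 0.05383462036418781 e 0.014888743695665832
arm top 1668 [274.4814 265.9263] ang -95.6247993678886 r 0.02201583570298435 0.039983733560857354
arm top 75 [312.5733 284.7733] ang -74.01241686823182 r 0.037871662913821685 0.0399501570336856
clip 92 [399.9565 326.6957] ang -53.268328284734416 r 0.0800054764157211 0.08518608489521143
```

Call:
{"name": "step_arm", "arguments": {"commands": [{"fingers":1,"dx":-0.0014,"dy":-0.0057,"dz":0,"roll":6},{"fingers":1,"dx":-0.0022,"dy":-0.0115,"dz":0,"roll":12},{"fingers":1,"dx":-0.0023,"dy":-0.0173,"dz":0,"roll":18},{"fingers":1,"dx":-0.0019,"dy":-0.0232,"dz":0,"roll":24},{"fingers":1,"dx":-0.0008,"dy":-0.0289,"dz":0,"roll":30},{"fingers":1,"dx":0.0008,"dy":-0.0345,"dz":0,"roll":36},{"fingers":1,"dx":0.002,"dy":-0.0375,"dz":0,"roll":39}]}}

```text
time: 5.85
tool_pos: [0.4768, -0.0327, 0.0555]
tcp_rot: [2.828, 1.367, 0.001]
wrist_force: [1.3, -0.3, -0.9]
width: -0.002
grip_force: 0.5
```

```bash
python3 w.py w5
```

```text
5.85 [ 0.4768 -0.0327  0.0555] [2.828  1.3665 0.0014] [ 1.265  -0.2539 -0.9252]
phi tool -128.41885604412994 r 0.054638814902990274 e 0.015049116615887993
arm top 1674 [275.2401 260.8763] ang -134.97135945248255 r 0.022012339833742685 0.03997934099308573
clip 2041 [492.8192 244.9804] ang -58.201427023617974 r 0.08002159249097486 0.0999854720612865
```

Call:
{"name": "step_arm", "arguments": {"commands": [{"fingers":1,"dx":-0.0005,"dy":-0.0019,"dz":0,"roll":2},{"fingers":1,"dx":-0.001,"dy":-0.0038,"dz":0,"roll":4},{"fingers":1,"dx":-0.0014,"dy":-0.0057,"dz":0,"roll":6},{"fingers":1,"dx":-0.0014,"dy":-0.0057,"dz":0,"roll":6}]}}

```text
time: 6.4
tool_pos: [0.471, -0.0301, 0.0553]
tcp_rot: [-2.897, -1.216, 0.0]
wrist_force: [1.5, 0.2, -0.1]
width: 0.003
grip_force: 0.3
```

```bash
python3 w.py w6
```

```text
6.4 [ 0.471  -0.0301  0.0553] [-2.8967 -1.2159  0.0003] [ 1.5383  0.218  -0.0911]
phi tool -134.45938082638472 r 0.05499878083703711 e 0.014713468648657663
arm top 1688 [275.4295 259.6274] ang -141.47473982806216 r 0.022001542371173622 0.03999342266570665
clip 2140 [503.7051 222.6168] ang -58.225348840790616 r 0.0800035205852433 0.09999886187786206
```

Nearly there. I'll take small steps until the stop resists.

Call:
{"name": "step_arm", "arguments": {"commands": [{"fingers":1,"dx":-0.0003,"dy":-0.001,"dz":0,"roll":1},{"fingers":1,"dx":-0.0005,"dy":-0.0019,"dz":0,"roll":2},{"fingers":1,"dx":-0.0005,"dy":-0.0024,"dz":0,"roll":2},{"fingers":1,"dx":-0.0005,"dy":-0.0024,"dz":0,"roll":2}]}}

```text
time: 6.95
tool_pos: [0.4696, -0.0291, 0.0554]
tcp_rot: [2.916, 1.165, 0.001]
wrist_force: [2.9, -3.6, -0.9]
width: -0.003
grip_force: 2.2
```

```bash
python3 w.py w7
```

```text
6.95 [ 0.4696 -0.0291  0.0554] [2.9164 1.1652 0.0012] [ 2.9382 -3.645  -0.9376]
phi tool -136.4425245286675 r 0.05483980384514818 e 0.01496329981949426
arm top 1688 [275.8555 259.8092] ang -142.702550385583 r 0.022009305470807553 0.0399932389504771
clip 2158 [505.2368 215.4467] ang -58.24112993493602 r 0.08000643875318178 0.09999758975952995
```

The stop resisted with 4.7 N and the arm is at about -143°, so it's fully wound. I'll back off, lift over, and come down on the clockwise side.

Call:
{"name": "step_arm", "arguments": {"commands": [{"fingers":1,"dx":0,"dy":0.006,"dz":0,"roll":0},{"fingers":1,"dx":0,"dy":0.008,"dz":-0.02,"roll":0},{"fingers":1,"dx":0,"dy":0.008,"dz":-0.055,"roll":0},{"fingers":1,"dx":0.001,"dy":0,"dz":-0.06,"roll":0},{"fingers":1,"dx":0.003,"dy":-0.026,"dz":-0.06,"roll":4},{"fingers":1,"dx":0.006,"dy":-0.052,"dz":-0.06,"roll":7},{"fingers":1,"dx":0.006,"dy":-0.052,"dz":-0.06,"roll":7}]}}

```text
time: 7.88
tool_pos: [0.4352, 0.0142, 0.1139]
tcp_rot: [-2.981, -0.988, 0.005]
wrist_force: [0.3, 0.0, -0.2]
width: -0.0
grip_force: 0.0
```

```bash
python3 w.py w8
python3 - <<'E'
from m import *
c=calibration('top');p,d=read_camera('top');measure(p,c)
E
```

```text
7.875 [0.4352 0.0142 0.1139] [-2.9805 -0.9878  0.0048] [ 0.2562  0.0259 -0.1993]
phi tool -143.3285558678805 r 0.054352390426193324 e -0.03388063324425628
arm top 1016 [387.8494 225.378 ] ang -146.677460134439 r 0.022011105921441534 0.03998521562265641
clip 1184 [548.7475 176.9383] ang -58.40228748510343 r 0.08000137062791775 0.09998695123674922
clip 1937 [328.0124 304.6221] ang -164.00647180434268 r 0.08001695689081005 0.09999907026151196
dial [0.5245 0.0205] 0.06929910945754471
arm 1564 r 0.03005872214426278 0.07997597274549108 ang of mean 179.16950573950024 px [290.1784 228.4265]
clip 40 r 0.08012361767753953 0.09416897159378296 ang of mean -74.78304086669647 px [323.825 208.725]
clip 851 r 0.08003993998603771 0.09999560176798841 ang of mean 165.34856140265362 px [284.6357 239.0212]
```

View pics/w8.png

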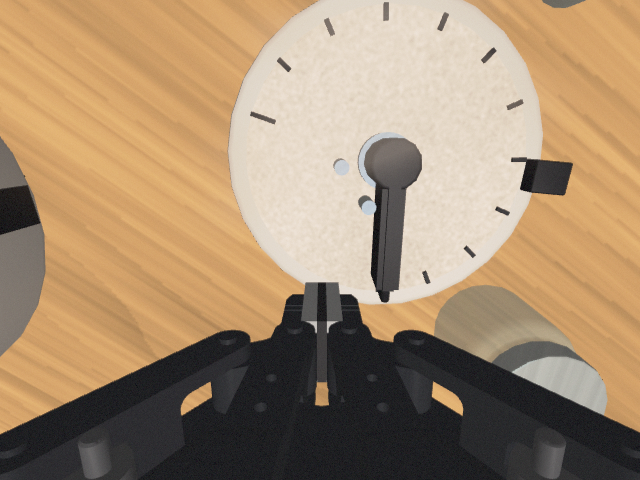

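The arm rests against its post at (368,207), and the clip is undisturbed at (547,177). I'll lower the fingertip and make contact on the clockwise face.

Call:
{"name": "step_arm", "arguments": {"commands": [{"fingers":1,"dx":0,"dy":0,"dz":0.03,"roll":0},{"fingers":1,"dx":0,"dy":0,"dz":0.058,"roll":0},{"fingers":1,"dx":0,"dy":0.004,"dz":0.058,"roll":0},{"fingers":1,"dx":0,"dy":0.01,"dz":0.058,"roll":0},{"fingers":1,"dx":0,"dy":0.014,"dz":0.058,"roll":0},{"fingers":1,"dx":0,"dy":0.018,"dz":0.058,"roll":0}]}}

```text
time: 8.72
tool_pos: [0.4493, -0.0018, 0.0583]
tcp_rot: [2.983, 0.984, 0.002]
wrist_force: [-0.4, 0.2, 2.4]
width: -0.0
grip_force: 0.6
```

Call:
{"name": "step_arm", "arguments": {"commands": [{"fingers":1,"dx":-0.0014,"dy":0.0057,"dz":0,"roll":-6},{"fingers":1,"dx":-0.0022,"dy":0.0115,"dz":0,"roll":-12},{"fingers":1,"dx":-0.0023,"dy":0.0173,"dz":0,"roll":-18},{"fingers":1,"dx":-0.0019,"dy":0.0232,"dz":0,"roll":-24},{"fingers":1,"dx":-0.0008,"dy":0.0289,"dz":0,"roll":-30},{"fingers":1,"dx":0.0008,"dy":0.0345,"dz":0,"roll":-36}]}}

```text
time: 9.48
tool_pos: [0.4699, -0.0288, 0.0578]
tcp_rot: [2.529, 1.863, 0.001]
wrist_force: [-1.8, 1.1, 0.3]
width: -0.001
grip_force: 0.6
```

```bash
python3 w.py w9
```

```text
9.475 [ 0.4699 -0.0288  0.0578] [2.5295 1.8627 0.0009] [-1.7624  1.0958  0.3468]
phi tool -107.26434179995209 r 0.054771979136368866 e -0.01343501854044933
arm top 1689 [368.7809 260.37  ] ang -102.75126811113863 r 0.022002086781419097 0.03998629639758619
clip 1649 [508.0164 306.5919] ang -58.32083807943256 r 0.0800004279213472 0.09997832524454711
```

Call:
{"name": "step_arm", "arguments": {"commands": [{"fingers":1,"dx":-0.0012,"dy":0.0057,"dz":0,"roll":-6},{"fingers":1,"dx":-0.0018,"dy":0.0115,"dz":0,"roll":-12},{"fingers":1,"dx":-0.0017,"dy":0.0173,"dz":0,"roll":-18},{"fingers":1,"dx":-0.0011,"dy":0.0232,"dz":0,"roll":-24},{"fingers":1,"dx":0.0002,"dy":0.0289,"dz":0,"roll":-30},{"fingers":1,"dx":0.0018,"dy":0.0345,"dz":0,"roll":-36}]}}

```text
time: 10.28
tool_pos: [0.5032, -0.0378, 0.0577]
tcp_rot: [1.831, 2.552, -0.001]
wrist_force: [-1.3, -0.7, 0.6]
width: 0.003
grip_force: 0.6
```

```bash
python3 w.py w10
```

```text
10.275 [ 0.5032 -0.0378  0.0577] [ 1.8315  2.5516 -0.0007] [-1.2961 -0.714   0.5899]
phi tool -71.34013881086793 r 0.055658356652671305 e -0.014313232138488747
arm top 1689 [368.6394 260.0628] ang -66.85315561521503 r 0.022025759388519753 0.03998756283940456
```

View pics/w10.png

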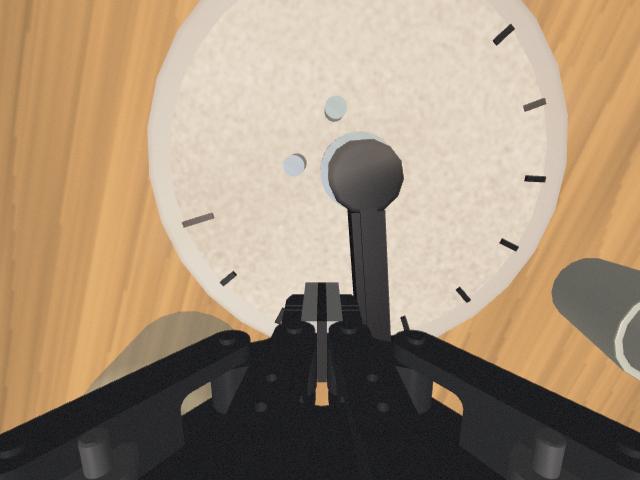

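The arm is at about -66.5°, with the clip hidden behind the gripper. Another 7.5° is needed, then I'll back off, lift and check.

Call:
{"name": "step_arm", "arguments": {"commands": [{"fingers":1,"dx":-0.0006,"dy":0.0028,"dz":0,"roll":-3},{"fingers":1,"dx":-0.001,"dy":0.0057,"dz":0,"roll":-6},{"fingers":1,"dx":-0.0012,"dy":0.0072,"dz":0,"roll":-7.5},{"fingers":1,"dx":-0.0012,"dy":0.0072,"dz":0,"roll":-7.5},{"fingers":1,"dx":-0.001,"dy":0,"dz":0,"roll":-7.5},{"fingers":1,"dx":-0.001,"dy":-0.004,"dz":-0.02,"roll":-7.5},{"fingers":1,"dx":0,"dy":-0.006,"dz":-0.07,"roll":-7.5},{"fingers":1,"dx":0,"dy":-0.006,"dz":-0.12,"roll":-7.5}]}}

```text
time: 11.32
tool_pos: [0.4959, -0.039, 0.1778]
tcp_rot: [-1.664, -2.663, 0.001]
wrist_force: [1.7, 0.7, 0.5]
width: -0.001
grip_force: 0.0
```

Call:
{"name": "step_arm", "arguments": {"commands": [{"fingers":1,"dx":0,"dy":0,"dz":-0.03,"roll":0},{"fingers":1,"dx":0,"dy":0,"dz":-0.05,"roll":0},{"fingers":1,"dx":0,"dy":0,"dz":-0.05,"roll":0}]}}

```text
time: 11.7
tool_pos: [0.4982, -0.0393, 0.2292]
tcp_rot: [1.663, 2.661, 0.003]
wrist_force: [-0.2, -0.8, -1.7]
width: 0.005
grip_force: 0.0
```

```bash
python3 w.py w11
python3 - <<'E'
from m import *
c=calibration('wrist');p,d=read_camera('wrist');ctr=measure(p,c,(.499,.0195))
c=calibration('side');p,d=read_camera('side');cv2.imwrite('pics/s11.png',cv2.resize(p[150:300,230:430],None,fx=4,fy=4))
E
```

```text
11.7 [ 0.4982 -0.0393  0.2292] [1.6627 2.6611 0.0031] [-0.1567 -0.7624 -1.7053]
phi tool -63.99419902544105 r 0.052482075710311105 e -0.0264820961175108
arm top 343 [356.6239 198.5219] ang -59.08941750585773 r 0.022007891125800077 0.03984720816637377
clip 418 [359.0144 259.1483] ang -58.71311949574946 r 0.08005272751007919 0.09999780651609198
dial [0.4992 0.0193] 0.08996474503480592
arm 22 r 0.06107244697070384 0.06804859227174452 ang of mean 110.13017229467106 px [367.0909  74.2727]
arm 920 r 0.030049452686528377 0.07995986305032303 ang of mean -59.16759937788465 px [360.1326 228.7272]
clip 422 r 0.08000024614772393 0.09992646201640841 ang of mean -58.67059691859525 px [360.7204 260.8152]
```

View pics/w11.png

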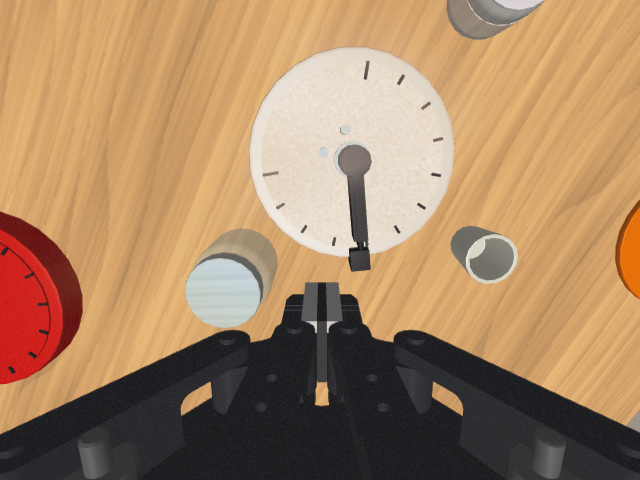

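The arm's tip at (361,245) points at the middle of the clip at (360,260), within about 0.5°. The timer's centre hasn't moved, and the hand is clear at z = 0.23.

```bash
python3 -c "
from workcell import *
print(finish_job())"
```

```text
the job is handed in; nothing more can be done
None
```

The job is handed in (no verdict came back): the arm was wound clockwise to its end stop, pushed back to within about 0.5° of the clip's middle by wrist-camera measurement, and the hand finished clear with the timer and clip in place.

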